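# Index the watch turntable and hold the dust cover open

## Task

On the watchmaker's fixture, first turn the round turntable by its upright brass post until it clicks home with the blue-dial watch at the station under the closed clear dust cover. Then pull the spring-return cover (it has an upright orange grip) straight out until its black pointer stands at the red mark, and keep hold of it there so the watchmaker can get at the blue watch: your program finishes while still holding the cover at the mark, since it springs shut if let go. Leave the turntable in its click position, and leave the loupe, the brass weight and the screwdriver stand where they are.

Things in the scene. Friction and masses are not known exactly. Their poses are not given: they have to be found in the camera images.
- fixture: Grey base plate 225 x 390 x 12 mm, fixed to the bench, origin on the bench surface; spans x -100..125, y -205..185 mm in its frame. Turntable (radius 91 mm) centred at (0, 80) mm; the cover's slide runs along -y, away from it, on the line x = 0. White scale strip, top 30 mm above the bench, beside the slide at x = 62; end-stop block, 48 mm high, at y = -198.
- turntable (a joint): Angle in rad, anticlockwise from above. 0 = clicked home, blue watch under the cover, post on the fixture's +y side of the axis. Starts at 0.7 to 1.75: turn clockwise. Light friction, stays where left. A spring roller makes a bump (3 to 5 N at the post) from 0.15 to 0.07 before home, then centres the table at 0. Range -0.4 to 2.3; next click, another watch, at 2.09.
- table_axis (a point): Point on the turntable's vertical turning axis, 40 mm above the bench; its axes turn with the table. Apart from the post, table, nests and watches reach no higher than 42 mm above the bench.
- post (a point): Top centre of the upright round brass post on the turntable, 14 mm diameter, 76 mm tall, its top 100 mm above the bench, 65 mm from the turning axis; the post is rigidly fixed to the table (turns with it) and stands across the axis from the blue watch.
- blue_watch (a point): Centre of the blue dial of the watch to be served, 41 mm above the bench, 55 mm from the turning axis; watch 40 mm across. The other two watches, fixed 120 degrees either side, have a white and a black dial.
- cover_slide (a joint): How far the dust cover is pulled out, in m: 0 = closed (where the spring returns it), 0.055 = pointer at the red mark, 0.080 = end stop. The spring pulls back with about 3 N when closed and 8 N at the mark.
- cover: The sliding cover: aluminium carriage 62 mm wide, 80 mm along the slide, top 52 mm above the bench; clear cover plate (top 53 mm) towards the turntable; orange upright grip on the carriage, a blade 36 mm wide (its x, across the pull), 16 mm thick (its y, along the pull), 49 mm tall. Axes as the fixture's; when closed its origin is the fixture's origin; pulled along -y.
- grip_top (a point): Centre of the grip's top, 101 mm above the bench; axes as the fixture's.
- pointer (a point): Black pointer on the carriage, above the white scale strip.
- red_mark (a point): Red line across the scale strip: with the pointer beside it (same y in the fixture's frame), the cover is out by 55 mm.
- loupe: Bystander: black loupe, 46 mm across, 36 mm high, origin under its centre. Leave alone.
- weight: Bystander: plain round brass weight, 52 mm across, 18 mm high, origin under its centre. Leave alone.
- driver_stand: Bystander: grey round screwdriver stand with six coloured-tipped screwdrivers, 74 mm across, 113 mm high, origin under its centre. Leave alone.

How it is judged (in metres and radians):
On the way, in this order (a step that is already met when the one before it is completed fails the run):
1. the turntable is clicked home with the blue watch under the closed cover (value of joint turntable between -0.05 and 0.05 rad and value of joint cover_slide below 0.01 m), for 0.3 s.
2. the cover is pulled out to the red mark by the fingers, the turntable still home (value of joint turntable between -0.05 and 0.05 rad and value of joint cover_slide between 0.05 and 0.06 m and contact force between the fingers and cover above 1.5 N), for 0.3 s.
At the end, for the whole second after the job is handed in: The turntable is within 0.05 rad (3 degrees) of its click position, and the cover stands still within 5 mm of the red mark (pulled out 50 to 60 mm), held there by the fingers (more than 1.5 N) and by nothing else (all of step 2 and velocity of joint cover_slide between -0.01 and 0.01 m/s and contact force between cover and loupe below 0.2 N and contact force between cover and weight below 0.2 N and contact force between cover and driver_stand below 0.2 N); the arm keeps its last pose, push and grip.
It fails at once if the black eyepiece loupe moved by more than 20 mm (distance of loupe from where it was at the start of the episode above 0.02 m).
It fails at once if the brass weight moved by more than 20 mm (distance of weight from where it was at the start of the episode above 0.02 m).
It fails at once if the screwdriver stand moved by more than 20 mm (distance of driver_stand from where it was at the start of the episode above 0.02 m).
It also fails if it takes over 48 s, if anything falls off the work surface, if the arm or the gripper's body presses on something with over 40 N, if the wrist force passes 120 N, or if a joint passes its speed limit or range.

## Robot

A 6-joint arm with a two-finger parallel gripper is mounted at the origin on the work surface. World frame = base frame: x ahead of the robot, y to its left, z up, the work surface at z = 0. Lengths are in mm, angles in rad, forces in N, time in s.
With the tool pointing down it reaches from about 200 to 875 mm from the base axis. Payload 3.4 kg.
Tool frame: the origin (TCP) lies on the centre line of the jaws, within the pads' length; the fingertips stand bot.tip_reach ahead of it and the grasp point (between the pads) lies 3 mm ahead of it (bot.tip_reach is the distance from the TCP to the fingertips, in mm); z points along the fingers, y is the line along which they close (so a half turn about z gives the same grasp; the last joint's range is limited). The gripper opens to 94 mm and grips with 3 to 60 N. Pads are 16 mm wide; open, the fingers measure 119 mm over their backs; the gripper's body (75 mm by 177 mm) begins 78 mm behind the grasp point.
Start: joints at [1.063, 0.276, 1.505, -0, 1.361, -0.121], TCP at [216.925, 532.547, 227.493] pointing down, gripper open.
Joint ranges: [-2.89, 2.89], [-0.75, 2.08], [0.22, 2.7], [-1.18, 4.32], [0.11, 2.71], [-2.7, 2.7]. Speed limits (rad/s): [2.57, 2.57, 3.14, 3.14, 3.14, 3.14].

## Interface

Orientations are given as a unit quaternion [x, y, z, w].
In Python, from bench import bot gives the robot as it stands. Calls block until the motion is done:
- bot.move_to(position, orientation): joint-space move of the TCP to a pose.
- bot.move_straight(position, rot=None, rate=150, force_limit=None): straight line of the TCP; rot=None keeps the orientation; rate is the mean speed in mm/s. With force_limit (N) it stops when the force on the tool has changed by that much, and returns True; else False.
- bot.movej(angles): joint-space move.
- bot.set_gripper(opening, f_grip=None): opening from 0.0 (shut) to 1.0 (fully open); f_grip is the grip in N (None keeps the last); returns when the fingers have stopped.
- bot.pause(seconds).
- bot.solve_ik(position, orientation): joint angles nearest the present ones, or None.
- bot.state(): the state.
- bot.get_image(name): name is "scene" or "top" or "wrist"; returns (picture, depth): 480x640x3 uint8, red, green, blue; 480x640 float32, mm along the optical axis (not along the pixel's ray), 0 where there is no reading.
- bot.camera_params(name): a dict with "K" (3x3 intrinsics, pixels), "R" (3x3) and "t" (3): a world point X has camera coordinates R X + t; the wrist camera has in their place "hand_eye" (4x4, takes a point from camera to tool coordinates, whose origin is the TCP and whose axes are the flange's). Camera axes: x right, y down, z forward; pixel columns grow to the right and rows downward; lengths in mm; the calibration is good to about 2 mm. A picture is of the moment at which its call begins: read the wrist's pose just before it. camera_params takes no time and is no camera call.
A pose or a line that the arm cannot do raises bot.MotionError and nothing moves.
- bot.job_done(): hands the job in; it is judged then, once.
The state is a dict: "time": time; "qpos": joint angles; "joint_vel": joint speeds; "effort": joint torques, N m; "ee_pos": TCP position; "orientation": TCP orientation; "force": force on the tool from outside, world axes, zero at the start; "wrist_torque": the same for the moment, N m; "grip_width": opening from 0.0 (shut) to 1.0 (fully open); "gripper_force": force on a finger pad.
Only numpy, scipy, OpenCV 4.12 (cv2) and the standard library are available. Lean on these libraries where they do the work, as an engineer would, in place of code of your own. Each camera call takes 0.05 s, during which the arm holds its last target. There are 200 camera calls.

## Working session

There is one attempt and no reset: what is moved stays moved. The work goes in short steps, each a Python script; the robot and the scene stay as the last script left them, time stands still between calls to the robot, and variables do not carry over. Pictures are saved under pics/ and viewed, at most 10 in all, crops included, and the job is handed in when it is done.

```bash
mkdir -p pics
python3 - <<'E'
from bench import bot
import cv2,numpy as np
for n in("scene","top"):
    im,d=bot.get_image(n); cv2.imwrite(f"pics/{n}0.png",im[:,:,::-1]); np.save(f"pics/{n}0.npy",d)
    print(n,{k:np.round(v,3).tolist() for k,v in bot.camera_params(n).items()})
s=bot.state(); print(s["time"],s["orientation"],bot.tip_reach,s["force"],s["grip_width"])
E
```

```text
scene {'K': [[495.264, 0.0, 320.697], [0.0, 495.264, 244.514], [0.0, 0.0, 1.0]], 'R': [[0.758, 0.652, 0.009], [0.478, -0.547, -0.687], [-0.443, 0.525, -0.727]], 't': [-463.493, -155.312, 1017.454]}
top {'K': [[567.627, 0.0, 324.32], [0.0, 567.627, 237.947], [0.0, 0.0, 1.0]], 'R': [[0.002, -1.0, -0.002], [-0.99, -0.002, -0.14], [0.14, 0.002, -0.99]], 't': [59.961, 551.76, 1023.119]}
0.1 [ 1.92185631e-01  9.81358279e-01 -7.43608927e-04 -2.42618772e-04] 22.0 [0.26696681 0.56898883 0.33556316] 1.0013878004641974
```

View pics/top0.png

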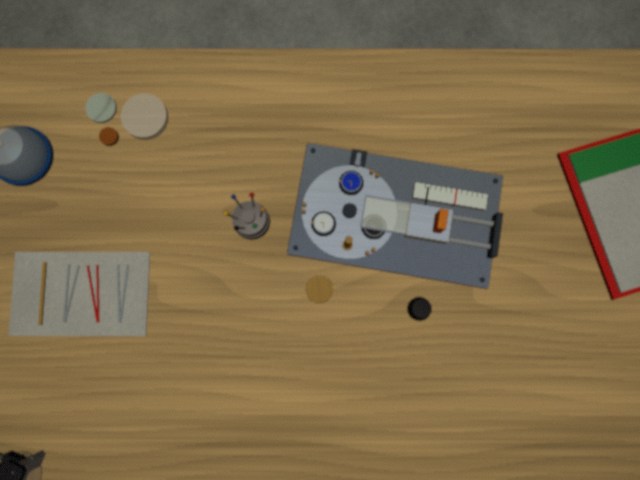

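View pics/scene0.png

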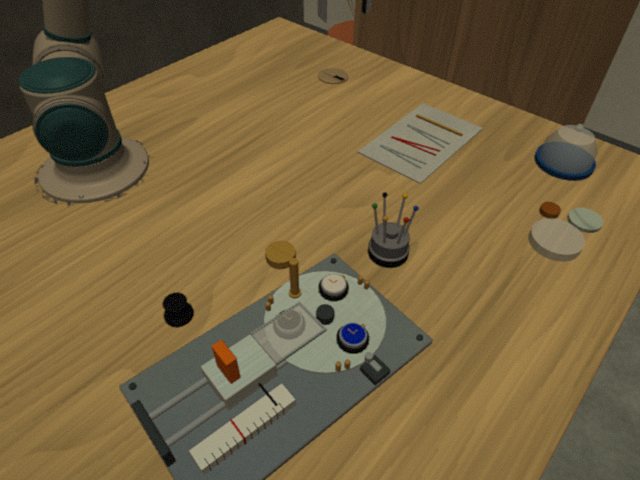

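The top view shows the axis hub near (349,211), blue dial (351,182), post (348,243), grip (442,220), pointer (428,196), red mark (457,198) and stand (250,218). Next I back-project these and move over the fixture for a wrist view.

```bash
cat > h.py <<'E'
from bench import bot
import cv2,numpy as np
from scipy.spatial.transform import Rotation as Ro
def ray(px,z,K,R,t):
    R,t=np.array(R),np.array(t)
    d=R.T@np.linalg.solve(np.array(K),[px[0],px[1],1.]); c=-R.T@t
    return c+d*(z-c[2])/d[2]
def top(px,z):
    p=bot.camera_params("top"); return ray(px,z,p["K"],p["R"],p["t"])
def wrist_ext(s):
    H=np.array(bot.camera_params("wrist")["hand_eye"]); T=np.eye(4)
    T[:3,:3]=Ro.from_quat(s["orientation"]).as_matrix(); T[:3,3]=s["ee_pos"]
    M=np.linalg.inv(T@H); return M[:3,:3],M[:3,3]
def down(yaw):  # tool z down, tool y (closing line) at yaw in world
    y=np.array([np.cos(yaw),np.sin(yaw),0]); z=np.array([0,0,-1.]); x=np.cross(y,z)
    return Ro.from_matrix(np.c_[x,y,z]).as_quat()
E
python3 - <<'E'
from h import *
im=cv2.imread("pics/top0.png"); hsv=cv2.cvtColor(im,cv2.COLOR_BGR2HSV)
def cen(lo,hi,box):
    m=cv2.inRange(hsv,lo,hi); x0,y0,x1,y1=box; ys,xs=np.nonzero(m[y0:y1,x0:x1]); return xs.mean()+x0,ys.mean()+y0,len(xs)
b=cen((110,120,60),(130,255,255),(335,168,368,197)); g=cen((3,180,120),(18,255,255),(430,200,456,235))
print(b,g)
B=top(b[:2],41);G=top(g[:2],101)
for n,p in dict(B=B,G=G,post=top((348,240),100),hub=top((349,211),42),point=top((428,196),36),red=top((457,198),30),stand=top((250,218),40),weight=top((319,289),18),loupe=top((420,308),36)).items(): print(n,p.round(1))
for c in((308,144),(502,174),(489,288),(289,255)): print(top(c,12).round(1))
print(bot.camera_params("wrist")); print(bot.state()["ee_pos"])
E
python3 -c "
import cv2
im=cv2.imread('pics/top0.png')[130:300,220:520];cv2.imwrite('pics/topcrop.png',cv2.resize(im,None,fx=2.6,fy=2.6,interpolation=2))"
```

```text
(np.float64(350.99170124481327), np.float64(180.9875518672199), 241) (np.float64(441.8167938931298), np.float64(219.18320610687022), 131)
B [660.4  11.   41. ]
G [ 576.8 -146.6  101. ]
post [539.4  19.4 100. ]
hub [602.4  15.   42. ]
point [ 632.8 -135.1   36. ]
red [ 630.3 -191.3   30. ]
stand [589. 201.  40.]
weight [457.4  71.1  18. ]
loupe [ 422.  -115.5   36. ]
[741.8  93.8  12. ]
[ 682.1 -284.7   12. ]
[ 460.4 -250.9   12. ]
[522.4 128.7  12. ]
{'K': array([[404.7584648 ,   0.        , 321.09488232],
       [  0.        , 404.7584648 , 233.64416099],
       [  0.        ,   0.        ,   1.        ]]), 'hand_eye': array([[ 6.80921061e-04, -9.60533427e-01, -2.78163750e-01,
         8.04708104e+01],
       [ 9.99998873e-01,  1.02620530e-03, -1.09570066e-03,
        -1.41296531e-01],
       [ 1.33791023e-03, -2.78162690e-01,  9.60533044e-01,
        -1.56771219e+02],
       [ 0.00000000e+00,  0.00000000e+00,  0.00000000e+00,
         1.00000000e+00]])}
[216.6960699  532.13342168 226.72036785]
```

View pics/topcrop.png

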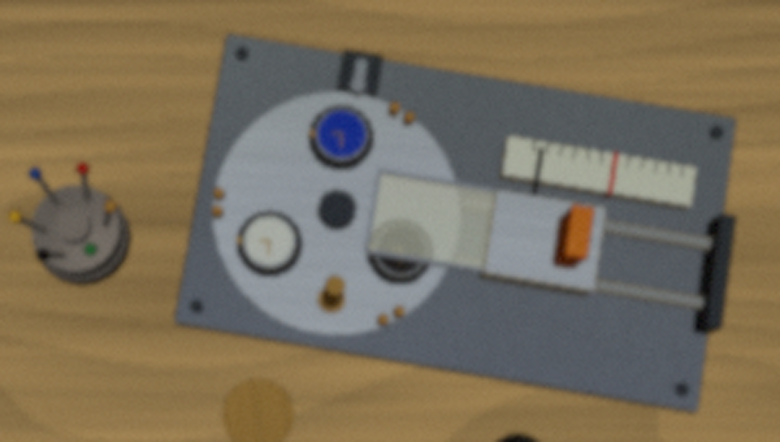

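Crop: post top is at (335,285), i.e. full-image (349,240), with the hub at (336,209), and the stand is well clear to the left. The plate edges and the hub-to-grip line both give the fixture's +y at about 81° in world, so the table starts near 1.66 rad. I'll refine with a wrist view.

Run:
```python
from h import *
bot.move_to([560,-45,280],down(np.radians(81)))
s=bot.state(); im,d=bot.get_image("wrist"); cv2.imwrite("pics/w1.png",im[:,:,::-1]); np.save("pics/w1.npy",d)
import pickle; pickle.dump({k:s[k] for k in("ee_pos","orientation")},open("pics/w1.pkl","wb"))
print(s["time"],s["ee_pos"],s["qpos"],s["force"])
for a in(176,130,81):
    print(a,bot.solve_ik([602+65*np.cos(np.radians(a)),15+65*np.sin(np.radians(a)),88],down(np.radians(a-90))))
```

```text
2.5 [559.9752786  -44.16321697 279.95899151] [-2.02823249e-01  2.31232649e-01  1.43788893e+00  3.84532377e-04
  1.47262601e+00 -1.61767390e+00] [ 0.1161445  -0.03038301  0.33384623]
176 [-9.31247585e-02  3.37012147e-01  1.79343216e+00 -4.44089210e-16
  1.01114834e+00 -1.59410792e+00]
130 [-8.22777862e-03  3.71577378e-01  1.73584108e+00 -4.44089210e-16
  1.03417419e+00 -7.06359479e-01]
81 [ 1.59923875e-02  4.41410872e-01  1.61454062e+00 -4.44089210e-16
  1.08564116e+00  1.73072020e-01]
```

View pics/w1.png

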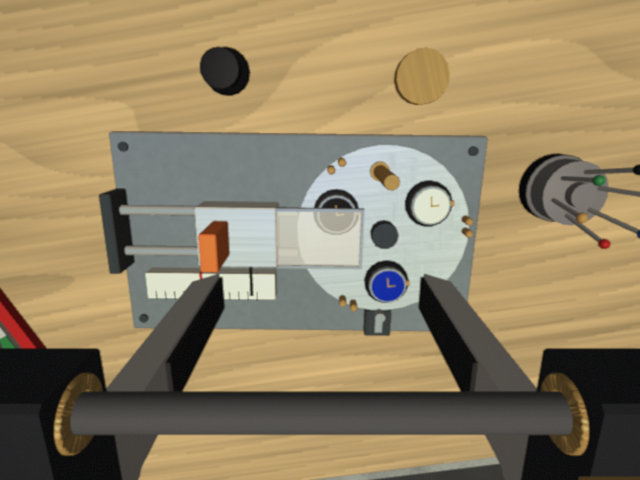

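The wrist view shows post top (391,182), hub (384,234), blue dial (387,283), grip (213,247), and its pointer (251,281).

Run:
```python
from h import *
import pickle
s=pickle.load(open("pics/w1.pkl","rb")); R,t=wrist_ext(s); K=bot.camera_params("wrist")["K"]; d=np.load("pics/w1.npy")
im=cv2.imread("pics/w1.png"); hsv=cv2.cvtColor(im,cv2.COLOR_BGR2HSV)
def P(m): 
    ys,xs=np.nonzero(m); z=d[ys,xs]; k=z>0; xs,ys,z=xs[k],ys[k],z[k]
    return (np.linalg.solve(K,np.c_[xs,ys,np.ones(len(xs))].T)*z-t[:,None]).T@R if 0 else (R.T@(np.linalg.solve(K,np.c_[xs,ys,np.ones(len(xs))].T)*z-t[:,None])).T
A=P(np.ones(d.shape,bool))
def sel(c,r,z0,z1):
    k=(np.hypot(A[:,0]-c[0],A[:,1]-c[1])<r)&(A[:,2]>z0)&(A[:,2]<z1); return A[k]
for n,c,r,z0,z1 in(("post",(539,19),20,94,106),("grip",(577,-147),35,96,106)):
    q=sel(c,r,z0,z1); print(n,len(q),q.mean(0).round(1),q.min(0).round(1),q.max(0).round(1), cv2.minAreaRect(q[:,:2].astype(np.float32)))
m=cv2.inRange(hsv,(108,120,60),(130,255,255)); m[:,:340]=0;m[:,420:]=0;m[:250]=0
ys,xs=np.nonzero(m);print("blue",xs.mean(),ys.mean(),ray((xs.mean(),ys.mean()),41,K,R,t).round(1),P(m)[:,2].mean())
print("hub",ray((384.5,234),42,K,R,t).round(1),"post",ray((391,182),100,K,R,t).round(1))
c=[ray(p,12,K,R,t)[:2].round(1) for p in((111,132),(486,136),(466,330),(135,327))];print(c)
# stand extents
q=sel((589,201),70,20,130);print("stand",q.mean(0),q.max(0))
```

```text
post 218 [541.   17.8  98.9] [534.9  11.3  94.1] [548.4  25.2 101.4] ((541.3800659179688, 18.132381439208984), (13.358593940734863, 12.83432674407959), 37.364837646484375)
grip 738 [ 577.8 -147.3  100.2] [ 560.2 -158.2   96. ] [ 596.6 -137.6  103.1] ((578.0794677734375, -148.12283325195312), (16.619197845458984, 35.56281661987305), 80.71949768066406)
blue 387.4307692307692 285.74545454545455 [660.8  10.3  41. ] 39.84050737073911
hub [603.4  13.5  42. ] post [541.2  17.2 100. ]
[array([ 462.1, -246.2]), array([525.1, 131. ]), array([744.1,  98.3]), array([ 680.4, -284.3])]
stand [587.21413694 196.14747363  57.15850103] [624.17931602 234.81621053 113.245905  ]
```

Post-to-blue distance is 119.7 mm (should be 120) and the post diameter and grip size match, so the axis is near (605.3,13.7). I'll grasp the post and swing it home.

Run:
```python
from h import *
ax=np.array([605.3,13.7]); home=np.radians(80.6)
p=lambda th,r=64.8,z=88:[ax[0]+r*np.cos(home+th),ax[1]+r*np.sin(home+th),z]
o=lambda th:down(home+th-np.pi/2)
th0=np.radians(176.1)-home
bot.move_to([541.3,18,150],o(th0)); bot.set_gripper(0.45,15)
bot.move_straight([541.3,18,88],rate=120)
bot.set_gripper(0.0,15); s=bot.state(); print(s["time"],s["grip_width"]*94,s["gripper_force"],s["force"].round(1))
for th in np.append(np.linspace(th0,0.2,9)[1:],[0.1,0.0,-0.02]):
    bot.move_straight(p(th),rot=o(th),rate=60)
    s=bot.state(); print(round(th,2),round(s["time"],1),s["force"].round(1),s["ee_pos"].round(1),round(s["grip_width"]*94,1))
```

```text
5.3333 13.741206883177606 15.000302642583847 [-0.   0.3  3.3]
1.48 5.7 [1.1 0.3 2.9] [543.2  29.8  88.4] 13.8
1.3 6.0 [0.1 0.6 4.8] [546.9  40.8  88.4] 13.6
1.12 6.4 [-0.3  0.   5.8] [552.6  50.9  88.4] 13.4
0.93 6.7 [-0.1 -0.5  5.7] [560.1  60.   88.4] 13.6
0.75 7.1 [-0.4  0.9  6.3] [569.   67.6  88.4] 14.1
0.57 7.4 [-2.   1.3  6.7] [579.2  73.4  88.4] 13.9
0.38 7.8 [-1.8  2.5  7.2] [590.7  77.3  88.4] 13.6
0.2 8.1 [-0.3  3.   5.4] [602.6  78.9  88.4] 13.6
0.1 8.4 [-2.7  4.2  7. ] [608.2  78.9  88.3] 13.6
0.0 8.7 [1.2 2.  5.2] [616.4  77.7  88.3] 13.7
-0.02 8.9 [0.5 2.2 5.9] [617.   77.6  88.3] 13.4
```

Run:
```python
from h import *
bot.set_gripper(0.45); bot.pause(0.3)
e=bot.state()["ee_pos"]; bot.move_straight([e[0],e[1],150],rate=120)
bot.move_to([560,-45,280],down(np.radians(80.6)))
bot.pause(.2); s=bot.state(); im,d=bot.get_image("wrist"); cv2.imwrite("pics/w2.png",im[:,:,::-1])
R,t=wrist_ext(s);K=bot.camera_params("wrist")["K"]
ys,xs=np.nonzero(d>0);A=(R.T@(np.linalg.solve(K,np.c_[xs,ys,np.ones(len(xs))].T)*d[ys,xs]-t[:,None])).T
q={}
for n,c,r in(("post",(616,78),25),("grip",(578,-148),35)):
    k=(np.hypot(A[:,0]-c[0],A[:,1]-c[1])<r)&(A[:,2]>95)&(A[:,2]<106)
    (q[n],sz,a)=cv2.minAreaRect(A[k,:2].astype(np.float32)); print(n,k.sum(),q[n],sz,a)
v=np.subtract(q["post"],q["grip"]); print("line deg",np.degrees(np.arctan2(v[1],v[0])),np.hypot(*v),s["time"])
```

```text
post 202 (617.2005615234375, 77.99940490722656) (13.42071533203125, 13.241986274719238) 69.99568939208984
grip 739 (578.491455078125, -147.79037475585938) (16.066030502319336, 35.42134094238281) 79.87494659423828
line deg 80.2718576565668 229.0838700609439 12.2917
```

View pics/w2.png

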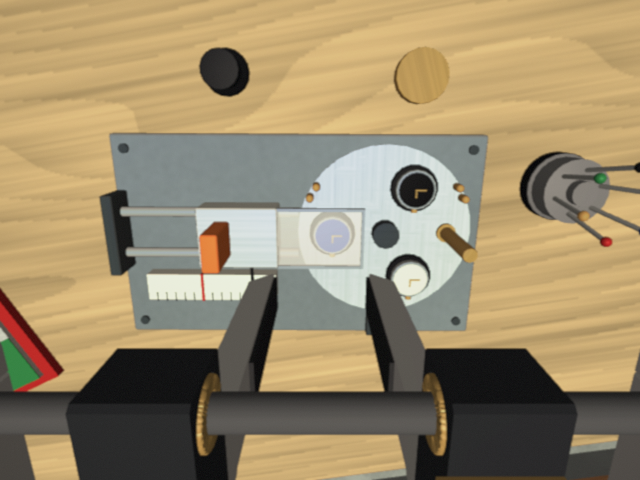

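The blue watch (332,235) sits under the closed cover and the post (470,254) is on the slide line. Post-to-grip line is at 80.3°, so the table is home. Now the cover.

Run:
```python
from h import *
a=np.radians(80.4); u=np.array([np.cos(a),np.sin(a),0]); g=np.array([578.3,-147.8,86])
bot.move_to(g+[0,0,65],down(a)); bot.move_straight(g,rate=100)
bot.set_gripper(0.0,40); bot.pause(.1); s=bot.state(); e0=s["ee_pos"]; print(s["time"],s["grip_width"]*94,s["gripper_force"],s["force"].round(1),e0)
bot.move_straight(e0-55*u,rate=40); bot.pause(.5)
s=bot.state(); print(s["time"],((e0-s["ee_pos"])@u),s["grip_width"]*94,s["gripper_force"],s["force"].round(1))
im,d=bot.get_image("top"); cv2.imwrite("pics/t3.png",cv2.resize(im[150:300,280:520,::-1],None,fx=3,fy=3,interpolation=2))
im,d=bot.get_image("scene"); cv2.imwrite("pics/s3.png",im[:,:,::-1])
im,d=bot.get_image("wrist"); cv2.imwrite("pics/w3.png",im[:,:,::-1])
cv2.imwrite("pics/c3.png",np.hstack([cv2.imread("pics/w3.png"),cv2.imread("pics/s3.png")])[:, :, :])
c=np.hstack([cv2.resize(cv2.imread("pics/w3.png"),(400,300)),cv2.resize(cv2.imread("pics/s3.png")[240:480,80:400],(400,300))]); cv2.imwrite("pics/c3.png",c)
```

```text
14.4667 15.853373288208026 40.00047147274017 [-0.5 -0.1  2.3] [ 578.47725924 -147.91463597   86.35209379]
16.4917 53.911994311460965 15.72104877950563 40.00833034515381 [1.6 6.8 3.9]
```

View pics/c3.png

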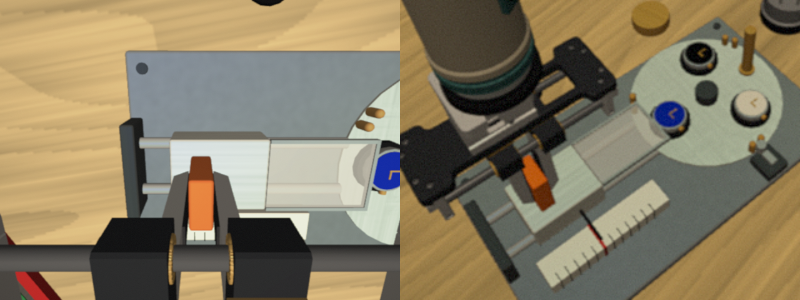

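View pics/t3.png

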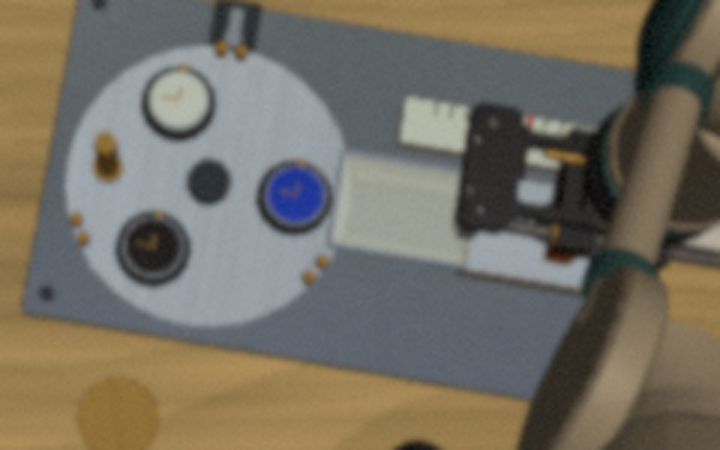

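The scene view shows the black pointer (585,215) running straight into the red mark (600,245). The blue watch is uncovered and the table still home. Measured travel is 53.9 mm, so I'll nudge 1 mm and hand in while holding.

Run:
```python
from h import *
a=np.radians(80.4); u=np.array([np.cos(a),np.sin(a),0]); e0=np.array([578.477,-147.915,86.35])
bot.move_straight(e0-56*u,rate=20); bot.pause(.6)
s=bot.state(); print(s["time"],((e0-s["ee_pos"])@u),s["gripper_force"],s["force"].round(1))
print(bot.job_done())
```

```text
17.4917 54.858478697934295 40.00887215137482 [1.5 7.2 4.2]
the job is handed in; nothing more can be done
None
```

The job is handed in: the turntable is clicked home with the blue watch at the station, and the gripper is holding the cover 54.9 mm out (by arm travel), at the red mark, after 17.5 s; the loupe, weight and stand were left alone, and no verdict was returned.

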